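# Offcut on the painting rest

## Task

The small pine block is to be varnished. Lay it flat on the narrow rail of the painting rest, square across the rail, at the middle of the rail's length and with both ends overhanging equally. Leave the sanding block and the flat five-sided plywood panel where they are.

Things in the scene. Friction and masses are not known exactly. Their poses are not given: they have to be found in the camera images.
- block_center (a point): centre of the loose pine block, a plain brown solid wooden block 45 x 70 x 32 mm (its x, y, z), 40 to 85 g, lying flat on the bench at the start with this point 16 mm up. Its y axis runs along its length (70 mm), x across its width (45 mm, the grip), z up.
- rail_top (a point): middle of the rail's flat, level upper face, 60 mm above the bench. The rail is the top batten of the painting rest, which is fixed to the bench: a plywood base 60 x 80 x 12 mm (x, y, z) with an upright 16 mm thick that carries the rail, 32 mm wide (x), 84 mm long (y) and 14 mm thick. y runs along the rail, x across it, z up. The laid block's length lies along this x, its centre 16 mm above this point.
- sander: cork sanding block wrapped in brown abrasive paper, 61 x 100 x 31 mm (x, y, z), loose on the bench; a bystander. Origin at the centre of its underside.
- panel: small flat five-sided plywood panel, 62 x 59 x 9 mm (x, y, z), loose on the bench; a bystander. Origin at the centre of its underside.
There are look-alikes about, which are no part of the job. Leave any blue or turquoise look-alike of the part that bears block_center alone.

How it is judged:
By the outcome, as a careful person would: the job done as asked, in the order asked, and still so for the second after the job is handed in, with the robot touching nothing.
It also fails if it takes over 32 s, if anything falls off the work surface, if the arm or the gripper's body presses on something with over 40 N, if the wrist force passes 120 N, or if a joint passes its speed limit or range.

## Robot

A 6-joint arm with a two-finger parallel gripper is mounted at the origin on the work surface; the furniture and walls round the work are solid. World frame = base frame: x ahead of the robot, y to its left, z up, the work surface at z = 0. Lengths are in m, angles in degrees, forces in N, time in s.
With the tool pointing down it reaches from about 0.4 to 0.825 m from the base axis. Payload 7 kg.
Tool frame: the origin (TCP) lies at the very end of the fingers, on their centre line; the grasp point (between the pads) lies r.grip_depth behind it (r.grip_depth is the distance from the TCP to the grasp point, in m); z points along the fingers, y is the direction in which the jaws open and shut (so a half turn about z gives the same grasp; the last joint's range is limited). The gripper opens to 88 mm and grips with 3 to 60 N. Pads are 19 mm wide; open, the fingers measure 130 mm over their backs; the gripper's body (78 mm by 193 mm) begins 47 mm behind the grasp point.
Start: joints at [-53.451, 20.546, 0.682, 0, -70.136, -16.507], TCP at [0.231, -0.634, 0.227] pointing down, gripper open.
Joint ranges: [-176.03, 176.03], [-82.01, 121.73], [-58.28, 71.71], [-173.87, 95.51], [-174.79, -0.11], [-173.66, 173.66]. Speed limits (degrees/s): [136.94, 136.94, 172.46, 180, 180, 180].

## Interface

Orientations are given as [roll, pitch, yaw] about the fixed x, y, z axes, in that order (R = Rz(yaw) Ry(pitch) Rx(roll)).
In Python, from plant import r gives the robot as it stands. The module is installed in compiled form; this text tells all that it offers.
- The arm moves only by the tool step_arm, never from a script. Its argument "increments" is a list of rows, each a list of 3 entries, a list of its own where there are three numbers: the shift along the tool's x, y, z in m, then the turn, a rotation vector about the tool's x, y, z in rad, then the closure, from 0 (fully open) to 1 (shut). In form: [[[x, y, z], [wx, wy, wz], grip], ...]. A call has 1 to 10 rows; each row is the pose to reach, as a shift and turn from the pose commanded when the call began, along the tool's axes at that moment; what a row does not reach only later rows make up. A row lasts 1/10 s, in which the tool goes at most 50 mm and 8.59 degrees, less where a joint would pass 70% of its speed; a pose out of reach is approached as far as the arm can. A call with a gripper value outside its range is refused whole. The fingers move at their own pace and stop on an object; "force" is the grip in N (left out, the last holds). Time passes only in rows, so rows that repeat a pose let the fingers close. It gives the time, the measured TCP pose, the force and the opening at its end, in the units of the state.
- r.get_state(): the state, without advancing time (a new reading comes with each control period).
- r.capture(name): name is "scene" or "top" or "wrist"; returns a dict with "color" (384x512x3 uint8, red, green, blue), "intrinsics" (3x3 intrinsics, pixels), "rvec" (rotation vector, rad) and "tvec" (3), from world to camera coordinates, as OpenCV has them; the wrist camera has in their place "T_tool_cam" (4x4, takes a point from camera to tool coordinates, whose origin is the TCP and whose axes are the flange's). Camera axes: x right, y down, z forward; pixel columns grow to the right and rows downward; lengths in m; the calibration is good to about 2 mm. A picture is of the moment at which its call begins: read the wrist's pose just before it. There is no depth.
- r.close_job(): hands the job in, once; it reports no verdict.
The state is a dict: "time_s": time; "joints": joint angles; "qd": joint speeds; "joint_torque": joint torques, N m; "tcp_pos": TCP position; "eef_rot": TCP orientation; "contact_force": force on the tool from outside, world axes, zero at the start; "moment": the same for the moment, N m; "gripper_width": finger opening in m.
Only numpy, scipy, OpenCV 4.12 (cv2) and the standard library are available. Lean on these libraries where they do the work, as an engineer would, in place of code of your own. Each camera call takes 0.05 s, during which the arm holds its last target.

## Working session

There is one attempt and no reset: what is moved stays moved. The work goes in short steps, Python scripts to look and compute and a tool call to move; the robot and the scene stay as the last step left them, time stands still between calls to the robot, and variables do not carry over. Pictures are saved under pics/ and viewed, and the job is handed in when it is done.

Besides the shell and the picture viewer there is one more tool, called after "Request:" as name(argument=value, ...), one argument or row to a line, values as JSON. step_arm: Moves the arm, as the interface text tells. Its arguments: {"type":"object","properties":{"increments":{"type":"array","items":{"type":"array"}},"force":{"type":"number"}},"required":["increments"]}

```bash
mkdir -p pics; python3 - <<'E'
from plant import r
import cv2,pickle
s=r.get_state();print(s, r.grip_depth)
for n in ("scene","top"):
    c=r.capture(n);pickle.dump(c,open(n+".pkl","wb"));cv2.imwrite(f"pics/{n}0.png",c["color"][:,:,::-1])
    print(n,c["intrinsics"],c["rvec"],c["tvec"])
E
```

```text
{'time_s': 0.0, 'joints': array([-5.34509175e+01,  2.05923040e+01,  6.33909091e-01, -2.05073936e-02,
       -7.01359417e+01, -1.65071846e+01]), 'qd': array([ 0.07342787,  0.03155474, -0.04576984, -0.0747322 , -0.04645439,
        0.00774001]), 'joint_torque': array([ 8.84177389e-04, -5.82721925e+01,  2.93060660e+01,  6.99704200e+00,
        7.00753473e-03, -1.58020171e-04]), 'tcp_pos': array([ 0.23113913, -0.63367014,  0.22561269]), 'eef_rot': array([ 1.79904074e+02, -8.32341574e-03, -1.59965079e+02]), 'contact_force': array([-0.41588302,  0.3576856 ,  0.17582217]), 'moment': array([ 0.02966117, -0.01556311, -0.05636788]), 'gripper_width': 0.08755615023842298} 0.0188
scene [[445.24821327   0.         253.07953058]
 [  0.         445.24821327 185.91536278]
 [  0.           0.           1.        ]] [ 1.9173312  -1.06824118  0.56786161] [-0.47094612  0.14760873  0.82333686]
top [[420.75658773   0.         259.72334133]
 [  0.         420.75658773 192.3991136 ]
 [  0.           0.           1.        ]] [ 2.17826851 -2.23208103  0.04500132] [-0.31583337  0.39561656  0.9362519 ]
```

View pics/scene0.png

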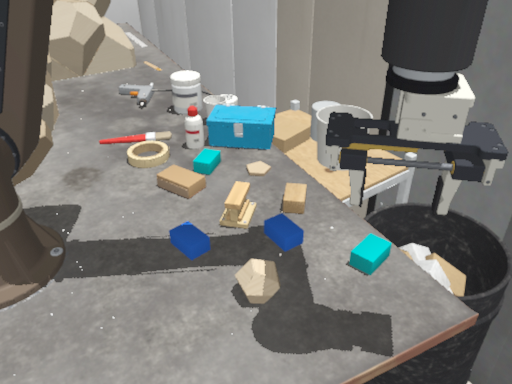

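View pics/top0.png

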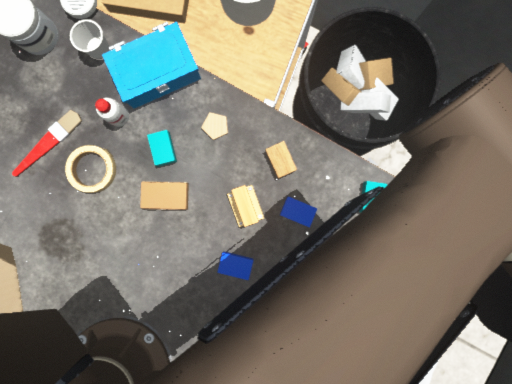

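The scene view shows the pine block at about (295,197), the rest at (238,205) and the sander at (181,181). In the top view they are at (281,160), (245,206) and (164,195). I'll zoom in and segment next.

```bash
python3 - <<'E'
import cv2,pickle,numpy as np
c=pickle.load(open("top.pkl","rb"))["color"][:,:,::-1]
a=cv2.resize(c[130:240,210:330],None,fx=6,fy=5.4,interpolation=cv2.INTER_CUBIC)
cv2.imwrite("pics/topz.png",cv2.resize(c[130:240,210:330],None,fx=5,fy=5,interpolation=cv2.INTER_CUBIC))
c=pickle.load(open("scene.pkl","rb"))["color"][:,:,::-1]
cv2.imwrite("pics/scenez.png",cv2.resize(c[160:260,200:330],None,fx=5,fy=5,interpolation=cv2.INTER_CUBIC))
E
```

```text
(no output)
```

View pics/topz.png

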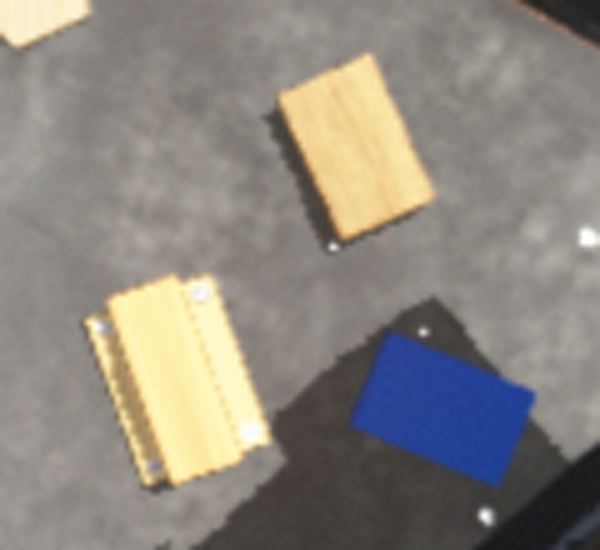

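View pics/scenez.png

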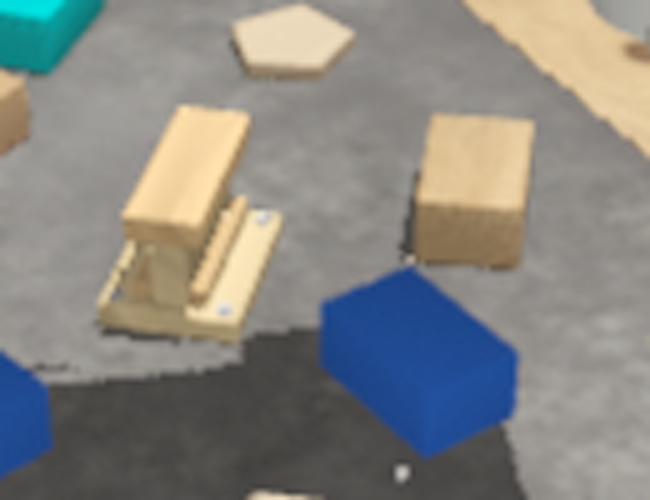

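```bash
cat >h.py <<'E'
import cv2,pickle,numpy as np
def cast(c,px,z):
    px=np.array(px,float).reshape(-1,1,2)
    n=cv2.undistortPoints(px,c["intrinsics"],None).reshape(-1,2)
    R=cv2.Rodrigues(c["rvec"])[0];o=-R.T@np.ravel(c["tvec"])
    d=np.c_[n,np.ones(len(n))]@R
    return o+d*((z-o[2])/d[:,2])[:,None]
def rect(P,lab):
    m=P[:,:2].mean(0)
    e=np.roll(P,-1,0)-P
    L=np.linalg.norm(e[:,:2],axis=1);a=np.degrees(np.arctan2(e[:,1],e[:,0]))
    print(lab,m.round(4),"len",(L*1e3).round(1),"ang",a.round(1));return m
E
python3 - <<'E'
from h import *
t=pickle.load(open("top.pkl","rb"));s=pickle.load(open("scene.pkl","rb"))
f=lambda L,ox,oy:(np.array(L)+.5)/5-.5+[ox,oy]
rect(cast(t,f([(278,98),(372,54),(436,195),(342,240)],210,130),.032),"blk top")
rect(cast(s,f([(432,114),(534,121),(525,210),(415,203)],200,160),.032),"blk scene")
rect(cast(t,f([(106,296),(176,275),(243,466),(170,488)],210,130),.06),"rail top")
rect(cast(s,f([(180,107),(250,113),(195,228),(123,215)],200,160),.06),"rail scene")
# colour mask for block, subpixel
for n,c,roi in (("top",t,(140,182,262,300)),):
    im=cv2.cvtColor(c["color"],cv2.COLOR_RGB2HSV);y0,y1,x0,x1=roi
    m=((im[...,1]>70)&(im[...,0]<30)&(im[...,2]>90)).astype(np.uint8)[y0:y1,x0:x1]
    cs=max(cv2.findContours(m,0,1)[0],key=cv2.contourArea)
    b=cv2.boxPoints(cv2.minAreaRect(cs))+[x0,y0];rect(cast(c,b,.032),"mask")
E
```

```text
blk top [ 0.4592 -0.3737] len [45.7 68.1 45.7 68.4] ang [ -66.2 -157.2  114.2   22.7]
blk scene [ 0.4588 -0.3749] len [45.3 70.1 45.9 70.9] ang [ -66.5 -156.6  114.6   22.9]
rail top [ 0.3583 -0.2919] len [31.  85.7 32.2 85.7] ang [ -74.7 -162.   105.3   17.1]
rail scene [ 0.3579 -0.2938] len [30.3 86.9 30.3 82.7] ang [ -68.2 -161.8  103.9   18.3]
mask [ 0.4585 -0.3728] len [47.8 71.9 47.7 71.8] ang [ -67.3 -157.6  112.6   22.5]
```

Block centre is about (0.459, -0.374) with its length at 23°. Rail centre is about (0.358, -0.293) with its length at about 17.7°. Both views agree and the sizes fit.

```bash
cat >>h.py <<'E'
from scipy.spatial.transform import Rotation as Ro
def delta(s,pos,yaw):
    R=Ro.from_euler('xyz',s["eef_rot"],degrees=True);T=Ro.from_euler('xyz',[180,0,yaw],degrees=True)
    print("shift",(R.inv().apply(np.array(pos)-s["tcp_pos"])).round(4),"turn",(R.inv()*T).as_rotvec().round(4))
E
python3 -c "
from h import *
from plant import r
delta(r.get_state(),[.459,-.374,.15],-157)"
```

```text
shift [-0.3031  0.1658  0.0759] turn [ 0.0015 -0.0001 -0.0518]
```

Request:
step_arm(
  increments=[
    [[-0.03,0.017,0],[0,0,0],0],
    [[-0.065,0.036,0.005],[0,0,-0.01],0],
    [[-0.1,0.055,0.01],[0,0,-0.02],0],
    [[-0.14,0.077,0.02],[0,0,-0.03],0],
    [[-0.18,0.099,0.03],[0,0,-0.04],0],
    [[-0.22,0.12,0.04],[0,0,-0.05],0],
    [[-0.255,0.14,0.055],[0,0,-0.052],0],
    [[-0.285,0.156,0.07],[0,0,-0.052],0],
    [[-0.303,0.166,0.076],[0,0,-0.052],0],
    [[-0.303,0.166,0.076],[0,0,-0.052],0],
  ],
)

```text
time_s: 1.1
tcp_pos: [0.46, -0.372, 0.1491]
eef_rot: [179.9, -0.1, -156.8]
contact_force: [-0.3, -1.2, 0.4]
gripper_width: 0.0879
```

Request:
step_arm(
  increments=[
    [[0,0,0],[0,0,0],0],
    [[0,0,0],[0,0,0],0],
  ],
)

```text
time_s: 1.3
tcp_pos: [0.4588, -0.3748, 0.1507]
eef_rot: [-180.0, 0.0, -157.0]
contact_force: [0.2, -0.2, 0.0]
gripper_width: 0.0874
```

```bash
python3 - <<'E'
from h import *
from plant import r
s=r.get_state();print(s["tcp_pos"],s["eef_rot"],s["contact_force"],s["time_s"])
c=r.capture("wrist");c["s"]=s;pickle.dump(c,open("w1.pkl","wb"));cv2.imwrite("pics/w1.png",c["color"][:,:,::-1]);print(c["T_tool_cam"])
c=r.capture("top");pickle.dump(c,open("t1.pkl","wb"));cv2.imwrite("pics/t1.png",c["color"][:,:,::-1])
E
```

```text
[ 0.45876485 -0.37479774  0.15073782] [-1.79991542e+02  1.38626779e-03 -1.57000635e+02] [ 0.23650158 -0.22188751  0.00999345] 1.3
[[-5.49905572e-04 -9.56757425e-01 -2.90886452e-01  7.93949491e-02]
 [ 9.99999763e-01 -6.46350062e-04  2.35469126e-04 -2.65490914e-04]
 [-4.13301311e-04 -2.90886254e-01  9.56757554e-01 -1.56258765e-01]
 [ 0.00000000e+00  0.00000000e+00  0.00000000e+00  1.00000000e+00]]
```

View pics/w1.png

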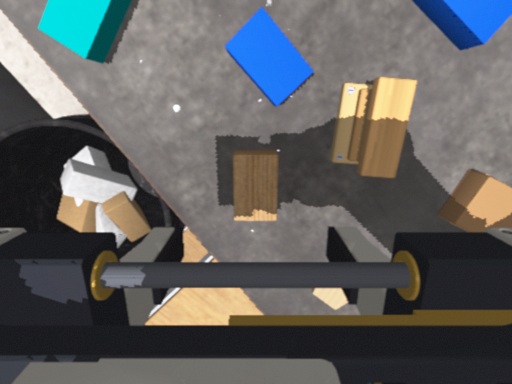

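View pics/t1.png

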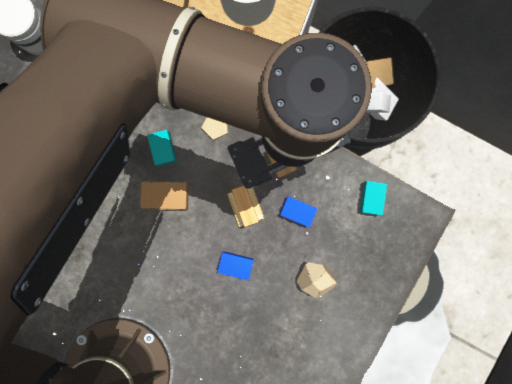

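The wrist picture shows the pine block at (256,186), aligned with the jaws. The rail is at about (388,128), with its top face clearly seen. I'll measure both from this view.

```bash
cat >>h.py <<'E'
def wcal(c):
    s=c["s"];T=np.eye(4);T[:3,:3]=Ro.from_euler('xyz',s["eef_rot"],degrees=True).as_matrix();T[:3,3]=s["tcp_pos"]
    W=np.linalg.inv(T@c["T_tool_cam"])
    return dict(c,rvec=cv2.Rodrigues(W[:3,:3])[0],tvec=W[:3,3])
E
python3 - <<'E'
from h import *
c=wcal(pickle.load(open("w1.pkl","rb")))
im=c["color"][:,:,::-1]
cv2.imwrite("pics/w1z.png",cv2.resize(im[65:235,220:430],None,fx=3.5,fy=3.5,interpolation=cv2.INTER_CUBIC))
E
```

```text
(no output)
```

View pics/w1z.png

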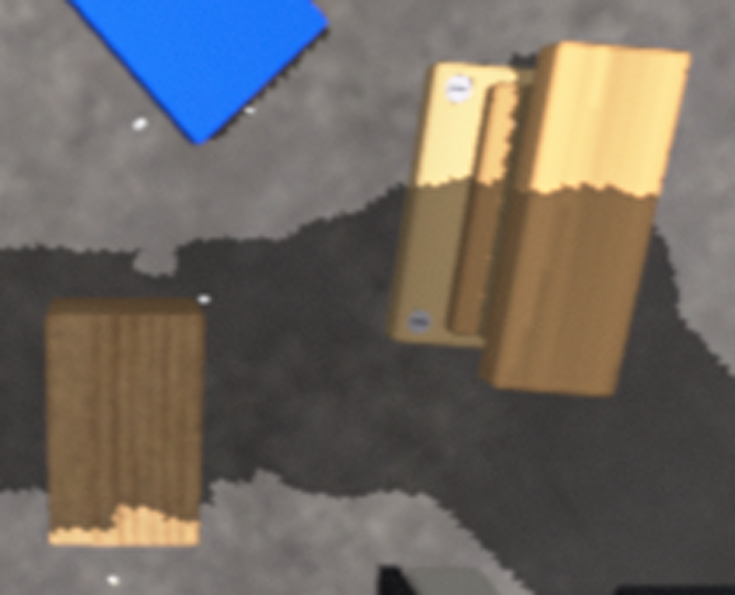

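```bash
python3 - <<'E'
from h import *
from plant import r
c=wcal(pickle.load(open("w1.pkl","rb")))
f=lambda L:(np.array(L)+.5)/3.5-.5+[220,65]
rect(cast(c,f([(45,314),(204,314),(199,545),(49,545)]),.032),"blk")
rect(cast(c,f([(560,42),(690,52),(615,395),(495,387)]),.06),"rail")
delta(r.get_state(),[.459,-.3745,.006],-157)
E
```

```text
blk [ 0.4587 -0.3747] len [44.2 69.1 44.7 69.1] ang [ 113.    23.1  -67.  -157.4]
rail [ 0.3592 -0.2943] len [30.5 81.9 31.  82. ] ang [ 108.9   19.   -70.9 -161.3]
shift [-0.0005  0.0004  0.1449] turn [-0.0003  0.0003 -0.0008]
```

Request:
step_arm(
  increments=[
    [[0,0,0.02],[0,0,0],0],
    [[0,0,0.05],[0,0,0],0],
    [[0,0,0.08],[0,0,0],0],
    [[0,0,0.11],[0,0,0],0],
    [[0,0,0.13],[0,0,0],0],
    [[0,0,0.14],[0,0,0],0],
    [[0,0,0.145],[0,0,0],0],
    [[0,0,0.145],[0,0,0],0],
  ],
)

```text
time_s: 2.2
tcp_pos: [0.459, -0.3747, 0.0057]
eef_rot: [-180.0, -0.0, -157.0]
contact_force: [-0.3, 0.1, 0.3]
gripper_width: 0.0875
```

Request:
step_arm(
  increments=[
    [[0,0,0],[0,0,0],0.4],
    [[0,0,0],[0,0,0],1],
    [[0,0,0],[0,0,0],1],
    [[0,0,0],[0,0,0],1],
    [[0,0,0],[0,0,0],1],
    [[0,0,0],[0,0,0],1],
    [[0,0,0],[0,0,0],1],
  ],
  force=20,
)

```text
time_s: 2.9
tcp_pos: [0.4591, -0.3743, 0.0057]
eef_rot: [-180.0, 0.0, -157.0]
contact_force: [-0.0, 0.7, 1.0]
gripper_width: 0.0451
```

Width 45 mm: gripped. Lift.

Request:
step_arm(
  increments=[
    [[0,0,-0.01],[0,0,0],1],
    [[0,0,-0.03],[0,0,0],1],
    [[0,0,-0.06],[0,0,0],1],
    [[0,0,-0.09],[0,0,0],1],
    [[0,0,-0.11],[0,0,0],1],
    [[0,0,-0.12],[0,0,0],1],
    [[0,0,-0.12],[0,0,0],1],
    [[0,0,-0.12],[0,0,0],1],
  ],
)

```text
time_s: 3.7
tcp_pos: [0.4585, -0.3739, 0.1248]
eef_rot: [179.9, -0.0, -157.0]
contact_force: [-0.4, -0.5, -1.5]
gripper_width: 0.0448
```

```bash
python3 - <<'E'
from h import *
from plant import r
s=r.get_state();print(s["tcp_pos"],s["eef_rot"],s["contact_force"],s["joints"])
c=r.capture("wrist");c["s"]=s;pickle.dump(c,open("w2.pkl","wb"));cv2.imwrite("pics/w2.png",c["color"][:,:,::-1])
delta(s,[.3585,-.2935,.12],-71.8)
delta(s,[.3585,-.2935,.12],-157)
E
```

```text
[ 0.45853908 -0.37394311  0.12479382] [ 1.79943132e+02 -2.52605805e-02 -1.56996093e+02] [-0.40292031 -0.48118538 -1.45790686] [-2.02992146e+01  1.76794664e+01 -1.77989331e+01 -2.95243882e-02
 -5.45789907e+01 -4.66797668e+01]
shift [0.0606 0.1131 0.0049] turn [ 1.100e-03  4.000e-04 -1.487e+00]
shift [0.0606 0.1131 0.0049] turn [ 0.001  -0.0004  0.0001]
```

View pics/w2.png

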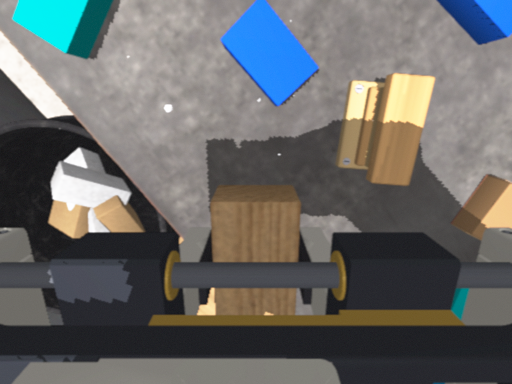

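```bash
python3 - <<'E'
from h import *
c=wcal(pickle.load(open("w2.pkl","rb")));s=c["s"]
R=Ro.from_euler('xyz',s["eef_rot"],degrees=True)
P=cast(c,[(212,197),(300,197)],s["tcp_pos"][2]+.0263);print((R.inv().apply(P-s["tcp_pos"])*1e3).round(1))
cv2.imwrite("pics/w2z.png",cv2.resize(c["color"][60:240,195:445,::-1],None,fx=3,fy=3,interpolation=cv2.INTER_CUBIC))
E
```

```text
[[ 37.7 -20.8 -26.3]
 [ 37.6  21.5 -26.3]]
```

View pics/w2z.png

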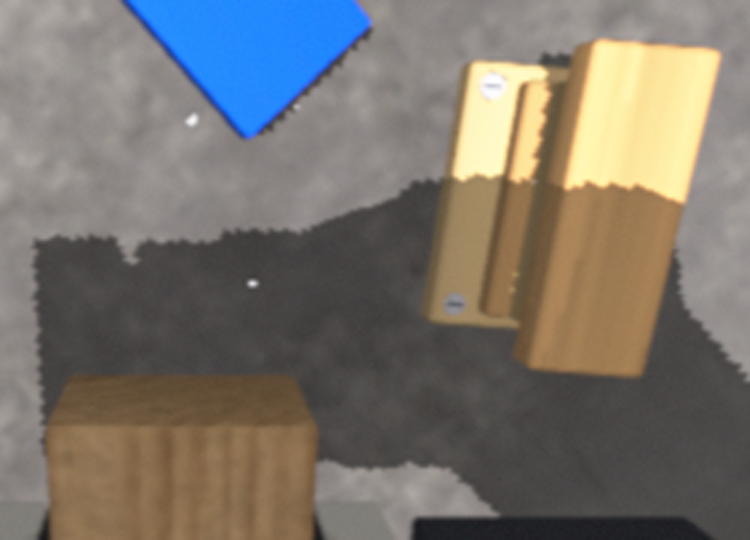

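Request:
step_arm(
  increments=[
    [[0.003,0.006,0],[0,0,-0.08],1],
    [[0.009,0.017,0],[0,0,-0.22],1],
    [[0.015,0.028,0],[0,0,-0.36],1],
    [[0.021,0.04,0],[0,0,-0.5],1],
    [[0.027,0.051,0],[0,0,-0.64],1],
    [[0.033,0.062,0],[0,0,-0.78],1],
    [[0.039,0.073,0],[0,0,-0.92],1],
    [[0.045,0.084,0],[0,0,-1.06],1],
    [[0.051,0.095,0],[0,0,-1.2],1],
    [[0.057,0.106,0],[0,0,-1.34],1],
  ],
)

```text
time_s: 4.75
tcp_pos: [0.3639, -0.2985, 0.1242]
eef_rot: [179.9, 0.1, -79.9]
contact_force: [0.3, -0.4, -0.3]
gripper_width: 0.0449
```

```bash
python3 - <<'E'
from h import *
from plant import r
s=r.get_state();print(s["tcp_pos"],s["eef_rot"],s["joints"])
delta(s,[.3585,-.2935,.12],-71.8)
E
```

```text
[ 0.36392658 -0.29845502  0.12422818] [ 1.79869570e+02  7.58233471e-02 -7.98833994e+01] [-1.53171703e+01  6.89297051e+00 -3.24240922e+01 -1.60699462e-02
 -5.08332909e+01  2.54440230e+01]
shift [-0.0058  0.0045  0.0042] turn [ 0.0022  0.0015 -0.1411]
```

Request:
step_arm(
  increments=[
    [[-0.003,0.002,0],[0,0,-0.07],1],
    [[-0.004,0.003,0],[0,0,-0.14],1],
    [[-0.004,0.003,0],[0,0,-0.14],1],
    [[-0.004,0.003,0],[0,0,-0.14],1],
  ],
)

```text
time_s: 5.15
tcp_pos: [0.3611, -0.2955, 0.1248]
eef_rot: [179.9, 0.1, -72.3]
contact_force: [0.3, -0.5, -1.5]
gripper_width: 0.0448
```

```bash
python3 - <<'E'
from h import *
from plant import r
c=wcal(pickle.load(open("w2.pkl","rb")));s=c["s"]
R=Ro.from_euler('xyz',s["eef_rot"],degrees=True)
f=lambda L:(np.array(L)+.5)/3-.5+[195,60]
P=cast(c,f([(47,427),(318,424)]),s["tcp_pos"][2]+.0263);print((R.inv().apply(P-s["tcp_pos"])*1e3).round(1))
rect(cast(c,f([(598,39),(721,50),(643,377),(530,370)]),.06),"rail")
s=r.get_state();print(s["tcp_pos"],s["eef_rot"])
delta(s,[.3585,-.2935,.12],-71.8)
c=r.capture("wrist");c["s"]=s;pickle.dump(c,open("w3.pkl","wb"));cv2.imwrite("pics/w3.png",c["color"][:,:,::-1])
c=r.capture("scene");pickle.dump(c,open("s3.pkl","wb"));cv2.imwrite("pics/s3.png",cv2.resize(c["color"][130:270,150:330,::-1],None,fx=4,fy=4,interpolation=cv2.INTER_CUBIC))
E
```

```text
[[ 35.1 -21.7 -26.3]
 [ 35.6  21.9 -26.3]]
rail [ 0.3593 -0.2942] len [30.2 82.1 30.7 82.6] ang [ 108.3   18.8  -70.7 -161.6]
[ 0.36113461 -0.29549931  0.12480876] [ 1.79925929e+02  5.11057377e-02 -7.22982550e+01]
shift [-0.0027  0.0019  0.0048] turn [ 0.0013  0.0009 -0.0087]
```

View pics/w3.png

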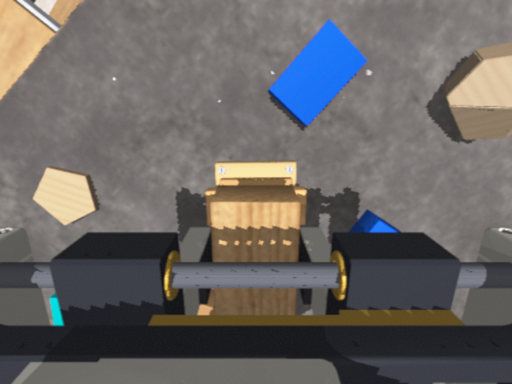

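View pics/s3.png

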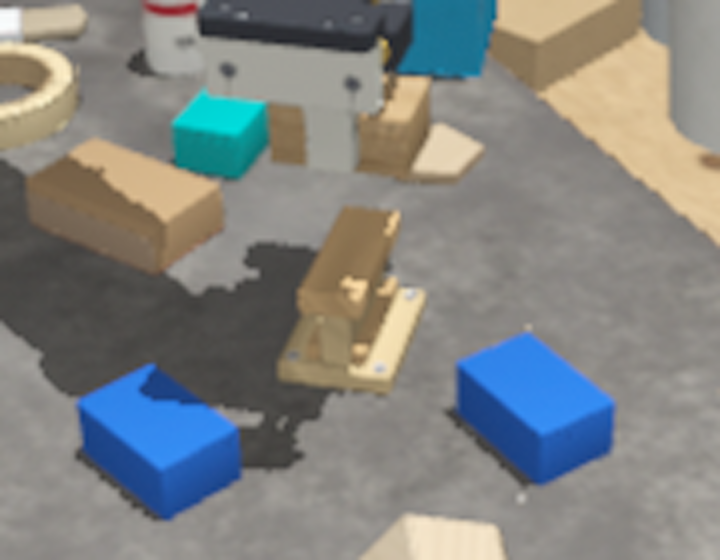

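```bash
python3 - <<'E'
from h import *
c=pickle.load(open("w3.pkl","rb"))
cv2.imwrite("pics/w3z.png",cv2.resize(c["color"][150:240,190:325,::-1],None,fx=5,fy=5,interpolation=cv2.INTER_CUBIC))
E
```

```text
(no output)
```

View pics/w3z.png

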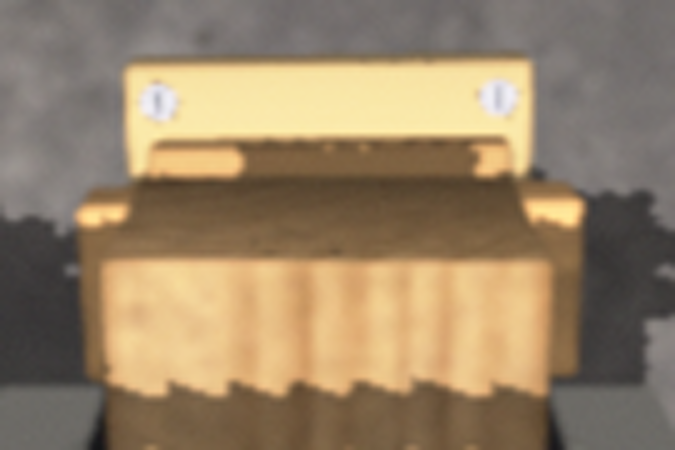

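```bash
python3 - <<'E'
from h import *
c=wcal(pickle.load(open("w3.pkl","rb")));s=c["s"]
f=lambda L:(np.array(L)+.5)/5-.5+[190,150]
P=cast(c,f([(77,212),(584,205),(578,375),(88,378)]),.06);rect(P,"rail")
R=Ro.from_euler('xyz',s["eef_rot"],degrees=True)
print((R.inv().apply(P-s["tcp_pos"])*1e3).round(1))
B=cast(c,f([(127,66),(533,64)]),.012)
print((R.inv().apply(B-s["tcp_pos"])*1e3).round(1))
E=cast(c,f([(103,261),(551,259)]),s["tcp_pos"][2]+.0263)
print((R.inv().apply(E-s["tcp_pos"])*1e3).round(1))
E
```

```text
rail [ 0.3592 -0.2941] len [82.4 29.9 82.6 29.2] ang [-161.5  108.8   18.   -71.6]
[[ 12.4 -40.1  64.7]
 [ 13.5  42.3  64.9]
 [-16.4  42.9  64.9]
 [-16.9 -39.7  64.8]]
[[ 27.1 -37.7 112.7]
 [ 27.4  40.2 112.8]]
[[ 35.  -21.1 -26.4]
 [ 35.2  22.1 -26.3]]
```

Request:
step_arm(
  increments=[
    [[-0.0024,0.0011,0.01],[0,0,-0.008],1],
    [[-0.0024,0.0011,0.025],[0,0,-0.008],1],
    [[-0.0024,0.0011,0.04],[0,0,-0.008],1],
    [[-0.0024,0.0011,0.048],[0,0,-0.008],1],
    [[-0.0024,0.0011,0.052],[0,0,-0.008],1],
    [[-0.0024,0.0011,0.054],[0,0,-0.008],1],
    [[-0.0024,0.0011,0.054],[0,0,-0.008],1],
    [[-0.0024,0.0011,0.054],[0,0,-0.008],1],
  ],
)

```text
time_s: 6.05
tcp_pos: [0.3601, -0.2938, 0.072]
eef_rot: [-180.0, -0.0, -71.7]
contact_force: [-0.5, -0.3, -1.1]
gripper_width: 0.0449
```

```bash
python3 - <<'E'
from h import *
from plant import r
s=r.get_state();print(s["tcp_pos"],s["eef_rot"],s["contact_force"])
c=r.capture("wrist");c["s"]=s;pickle.dump(c,open("w4.pkl","wb"));cv2.imwrite("pics/w4z.png",cv2.resize(c["color"][150:240,190:325,::-1],None,fx=5,fy=5,interpolation=cv2.INTER_CUBIC))
E
```

```text
[ 0.36007059 -0.29379173  0.07198447] [-1.79963575e+02 -2.89239697e-02 -7.17186916e+01] [-0.52641644 -0.27552428 -1.07164471]
```

View pics/w4z.png

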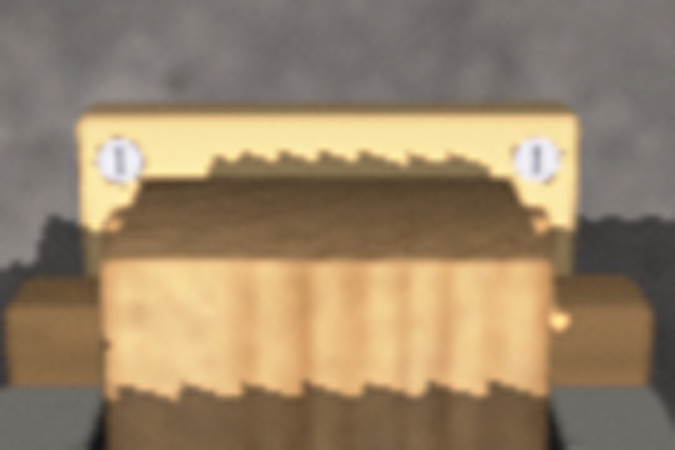

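```bash
python3 - <<'E'
from h import *
c=wcal(pickle.load(open("w4.pkl","rb")));s=c["s"]
f=lambda L:(np.array(L)+.5)/5-.5+[190,150]
R=Ro.from_euler('xyz',s["eef_rot"],degrees=True)
t=lambda P:print((R.inv().apply(P-s["tcp_pos"])*1e3).round(1))
t(cast(c,f([(5,308),(653,307)]),.06))
t(cast(c,f([(79,116),(578,116)]),.012))
t(cast(c,f([(103,261),(551,259)]),s["tcp_pos"][2]+.0263))
E
```

```text
[[ 15.7 -40.2  12. ]
 [ 15.8  41.7  12. ]]
[[ 29.4 -38.1  60. ]
 [ 29.4  39.7  60. ]]
[[ 35.  -21.2 -26.3]
 [ 35.2  22.1 -26.3]]
```

Base, rail and block all agree to within about 0.5 mm, and the yaw matches. Now I'll lower to contact.

Request:
step_arm(
  increments=[
    [[-0.0005,0.0003,0.002],[0,0,0],1],
    [[-0.0005,0.0003,0.004],[0,0,0],1],
    [[-0.0005,0.0003,0.005],[0,0,0],1],
    [[-0.0005,0.0003,0.0055],[0,0,0],1],
    [[-0.0005,0.0003,0.006],[0,0,0],1],
    [[-0.0005,0.0003,0.006],[0,0,0],1],
    [[-0.0005,0.0003,0.006],[0,0,0],1],
  ],
)

```text
time_s: 6.8
tcp_pos: [0.3593, -0.2933, 0.0656]
eef_rot: [-180.0, -0.0, -71.7]
contact_force: [-0.2, 0.3, 2.7]
gripper_width: 0.0447
```

Contact (force went from -1.1 to +2.7 N). Releasing.

Request:
step_arm(
  increments=[
    [[0,0,0],[0,0,0],0.46],
    [[0,0,0],[0,0,0],0.42],
    [[0,0,0],[0,0,0],0.35],
    [[0,0,0],[0,0,0],0.25],
    [[0,0,0],[0,0,0],0.15],
    [[0,0,0],[0,0,0],0.1],
    [[0,0,0],[0,0,0],0.1],
    [[0,0,0],[0,0,0],0.1],
  ],
)

```text
time_s: 7.6
tcp_pos: [0.3593, -0.2933, 0.0655]
eef_rot: [180.0, 0.0, -71.7]
contact_force: [-0.5, 0.3, 0.4]
gripper_width: 0.0784
```

Request:
step_arm(
  increments=[
    [[0,0,-0.005],[0,0,0],0.1],
    [[0,0,-0.02],[0,0,0],0.1],
    [[0,0,-0.04],[0,0,0],0.1],
    [[0,0,-0.07],[0,0,0],0.1],
    [[0,0,-0.1],[0,0,0],0.1],
    [[0,0,-0.12],[0,0,0],0.1],
    [[-0.03,0,-0.13],[0,0,0],0.1],
    [[-0.06,0,-0.13],[0,0,0],0.1],
    [[-0.06,0,-0.13],[0,0,0],0.1],
    [[-0.06,0,-0.13],[0,0,0],0.1],
  ],
)

```text
time_s: 8.6
tcp_pos: [0.3407, -0.236, 0.1963]
eef_rot: [-179.9, -0.0, -71.6]
contact_force: [0.0, -0.4, 0.3]
gripper_width: 0.0787
```

```bash
python3 - <<'E'
from h import *
from plant import r
s=r.get_state();print(s["tcp_pos"],s["eef_rot"],s["contact_force"],s["time_s"])
c=r.capture("wrist");c["s"]=s;pickle.dump(c,open("w5.pkl","wb"));cv2.imwrite("pics/w5.png",c["color"][:,:,::-1])
c=r.capture("scene");pickle.dump(c,open("s5.pkl","wb"));cv2.imwrite("pics/s5.png",cv2.resize(c["color"][130:270,150:330,::-1],None,fx=4,fy=4,interpolation=cv2.INTER_CUBIC))
E
```

```text
[ 0.34067207 -0.23601782  0.19628569] [-1.79919743e+02 -4.60586571e-02 -7.16262684e+01] [ 0.03990685 -0.3661364   0.26846527] 8.6
```

View pics/w5.png

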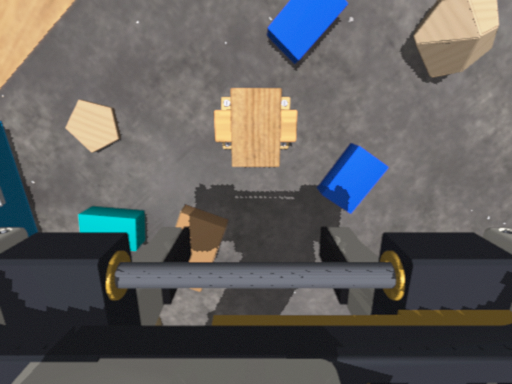

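View pics/s5.png

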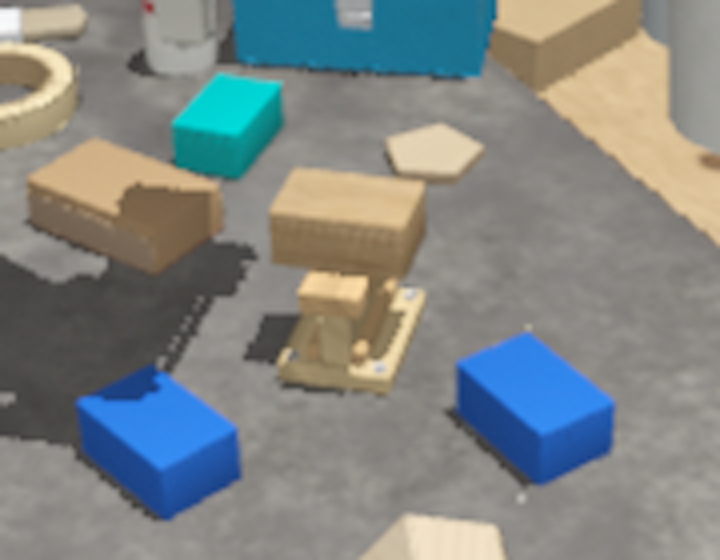

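The block lies square on the rail, in the wrist picture at (256,127) with the rail ends at 216 and 297. I'll check it numerically.

```bash
python3 - <<'E'
from h import *
c=pickle.load(open("w5.pkl","rb"))
cv2.imwrite("pics/w5z.png",cv2.resize(c["color"][80:175,205:307,::-1],None,fx=6,fy=6,interpolation=cv2.INTER_CUBIC))
E
```

```text
(no output)
```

View pics/w5z.png

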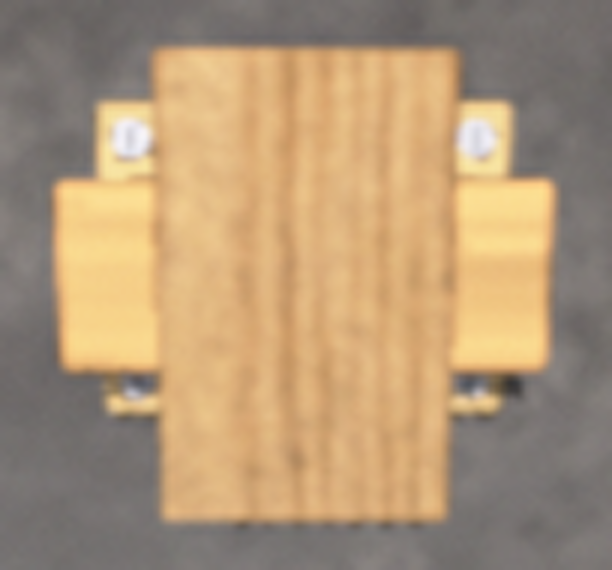

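```bash
python3 - <<'E'
from h import *
c=wcal(pickle.load(open("w5.pkl","rb")));s=c["s"]
f=lambda L:(np.array(L)+.5)/6-.5+[205,80]
R=Ro.from_euler('xyz',s["eef_rot"],degrees=True)
B=cast(c,f([(153,48),(459,48),(447,521),(161,521)]),.092);Q=cast(c,f([(54,181),(555,181),(549,371),(62,371)]),.06)
d=rect(B,"blk")-rect(Q,"rail");print((R.inv().apply([*d,0])*1e3).round(1))
E
```

```text
blk [ 0.3587 -0.2932] len [44.  69.1 44.5 69.1] ang [-161.7  108.3   18.4  -72.1]
rail [ 0.3588 -0.2935] len [82.6 31.  82.8 31. ] ang [-161.7  108.9   18.3  -71.6]
[-0.3 -0.  -0. ]
```

Offset 0.3 mm and angles agree within about 0.5°. Nothing is touching the robot, so I'll hand in.

```bash
python3 -c "
from plant import r
print(r.close_job(), r.get_state()['time_s'])"
```

```text
the job is handed in; nothing more can be done
the job is handed in; nothing more can be done
```

The pine block now lies flat on the rail of the painting rest, square across it, and the job is handed in.

- **Placement:** my last wrist-camera check put the block's centre within about 0.3 mm of the rail's centre in both directions. The angles agreed to about 0.5°. The camera calibration is only good to about 2 mm.
- **Handling:** I gripped it across its 45 mm width at 20 N, lifted it and turned it about 85°. I then lowered it until the force reading showed light contact (about 4 N) and let go. The arm was clear of the block and reading no contact when I handed in.
- **Other objects:** the arm never went near enough to touch the sander, the panel or the coloured look-alikes. They looked unmoved in the final pictures, though I did not measure them again.
- **Time:** about 8.7 s of the 32 s allowed.

The rail's yaw read between about 17.5° and 18.8° in the different views. I used 18.3°, and the close-up views of the rail and base at the end agreed with that. No check failed.

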